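# Clear the slide-drying plate and hold the surface probe on its measuring ring

### The job

Two chunks of cork lie on the sloping slide-drying plate: first clear both into the open waste tub. Then lift the surface probe out of its stand, set its sprung foot inside the ring marked on the plate with the probe square to the slope, and press lightly so that the foot is partly pushed in but not bottomed; finish while holding it there like that. Leave the bottle, the timer and the tape roll alone.

Things in the scene. Friction and masses are not known exactly. Their poses are not given: they have to be found in the camera images.
- drying_plate: Slide-drying plate, fixed: a flat aluminium top 160 x 240 mm (x by y) that slopes 15 degrees, on a white casing on legs. Origin on the worktop under the centre of the top; z is vertical; the slope rises toward its own +x. The middle of the sloping surface is 68 mm above the origin, the low edge about 47 mm and the high edge about 89 mm above the worktop.
- ring_mark: The measuring ring: a thin dark circle, 22 mm across its middle line, line 2.5 mm wide (19.5 mm clear inside), drawn flat on the sloping top on the mid-height line, somewhere along y. Largely hidden under a cork at the start. Origin at the ring's centre on the surface; z is the outward normal of the sloping surface, x points up the slope, y lies level. (A small cross drawn in a low corner of the plate is not the measuring spot.)
- cork_1: Chunk of cork, 26 x 22 mm (x by y) and about 24 mm high, 10 to 20 g, loose, lying flat on the slope over the ring, its centre within 17 mm of the ring centre. Origin at the centre of its underside, z along the slope's normal at the start; the lowest 17 mm are a plain block with upright sides, the top is rounded and uneven.
- cork_2: The second chunk of cork, same size and weight, mirrored shape, loose on the slope 74 to 90 mm from the ring toward the ring's +y and up to 35 mm up or down the slope from it. Origin at the centre of its underside, z along the slope's normal at the start.
- waste_tub: Open grey waste tub, fixed, 130 x 130 mm outside, 70 mm high, walls 4 mm, inner floor 4 mm above the worktop, rim turned out to 141 mm. Origin under its centre on the worktop, z up. It stands to the left or to the right of the plate.
- probe_stand: White block 64 x 64 x 60 mm, fixed, with an upright 14 mm hole through its middle in which the probe stands. Origin under its centre on the worktop. It stands on the side of the plate where the tub is not.
- probe: Surface probe, loose, about 90 g, standing upright in the stand. Black square grip 22 x 22 mm, 70 mm long; below it a 10 mm steel sleeve 28 mm long, then the sprung brass foot, 8 mm across, whose end lies 45 mm below the grip's underside when free. Origin at the centre of the grip's underside (60 mm above the worktop in the stand: the grip's underside rests on the block), z along the probe toward the top of the grip, x and y square to the grip's faces.
- foot_end (a point): Centre of the end face of the probe's sprung foot, on the probe's axis.
- foot (a joint): How far the sprung foot is pushed in, m: 0 free, 0.008 bottomed. Pushing starts at 1.5 N and takes 0.5 N more per mm (5.5 N when bottomed).
- bottle: Bystander: closed glass media bottle, 56 mm across, 105 mm high, behind the plate. Origin under its centre.
- timer: Bystander: white countdown timer, 46 x 64 x 59 mm, behind the plate. Origin under its centre.
- tape_roll: Bystander: roll of tape lying flat, 96 mm across, 25 mm high, front left of the plate. Origin under its centre.

How it is judged:
On the way:
1. both corks are in the waste tub while the probe still stands in its stand (x of cork_1 in the frame of waste_tub between -0.062 and 0.062 m and y of cork_1 in the frame of waste_tub between -0.062 and 0.062 m and z of cork_1 in the frame of waste_tub between -0.005 and 0.06 m and x of cork_2 in the frame of waste_tub between -0.062 and 0.062 m and y of cork_2 in the frame of waste_tub between -0.062 and 0.062 m and z of cork_2 in the frame of waste_tub between -0.005 and 0.06 m and distance of probe from where it was at the start of the episode below 0.03 m), for 0.2 s.
At the end, for the whole second after the job is handed in: Both corks lie in the waste tub. The gripper holds the probe still with the end of its foot within 6 mm of the ring's centre, the probe's axis within 0.13 rad (7 degrees) of the slope's normal, the foot pushed in by 1 to 7.2 mm, pressing on the plate with 0.8 to 9 N (x of cork_1 in the frame of waste_tub between -0.062 and 0.062 m and y of cork_1 in the frame of waste_tub between -0.062 and 0.062 m and z of cork_1 in the frame of waste_tub between -0.005 and 0.06 m and x of cork_2 in the frame of waste_tub between -0.062 and 0.062 m and y of cork_2 in the frame of waste_tub between -0.062 and 0.062 m and z of cork_2 in the frame of waste_tub between -0.005 and 0.06 m and distance between foot_end and ring_mark below 0.006 m and angle between the z axis of probe and the z axis of ring_mark, either way round below 0.13 rad and z of probe in the frame of ring_mark above 0.03 m and value of joint foot between 0.001 and 0.0072 m and contact force between probe and drying_plate between 0.8 and 9 N and contact force between the fingers and probe above 1 N and linear speed of probe below 0.02 m/s); the arm keeps its last pose, push and grip.
It fails at once if the bottle is shifted by more than 30 mm (distance of bottle from where it was at the start of the episode above 0.03 m).
It fails at once if the timer is shifted by more than 30 mm (distance of timer from where it was at the start of the episode above 0.03 m).
It fails at once if the tape roll is shifted by more than 30 mm (distance of tape_roll from where it was at the start of the episode above 0.03 m).
It fails at once if the probe is pressed on the plate with more than 20 N (contact force between probe and drying_plate above 20 N).
It also fails if it takes over 64 s, if anything falls off the work surface, if the arm or the gripper's body presses on something with over 40 N, if the wrist force passes 120 N, or if a joint passes its speed limit or range.

### The arm

A 7-joint arm with a two-finger parallel gripper is mounted at the origin on a cart in front of the work surface, level with it; the furniture and walls round the work are solid. World frame = base frame: x ahead of the robot, y to its left, z up, the work surface at z = 0. Lengths are in m, angles in rad, forces in N, time in s.
With the tool pointing down it reaches from about 0.425 to 0.875 m from the base axis. Payload 4.7 kg.
Tool frame: the origin (TCP) lies at the very end of the fingers, on their centre line; the grasp point (between the pads) lies 19 mm behind it; z points along the fingers, y is the line along which they close (so a half turn about z gives the same grasp; the last joint's range is limited). The gripper opens to 87 mm and grips with 3 to 60 N. Pads are 19 mm wide; open, the fingers measure 117 mm over their backs; the gripper's body (75 mm by 190 mm) begins 51 mm behind the grasp point.
Start: joints at [-1.115, 0.321, -0.07, 1.45, 0.023, 1.371, -0.057], TCP at [0.278, 0.588, 0.223] pointing down, gripper open.
Joint ranges: [-2.86, 2.86], [-0.3, 2.09], [-1.38, 1.24], [0.06, 2.45], [-1.56, 4.7], [0.09, 2.05], [-2.69, 2.69]. Speed limits (rad/s): [2.57, 2.57, 3.14, 3.14, 3.14, 3.14, 3.14].

### API

Orientations are given as a rotation vector (axis times angle).
In Python, from bench import ctrl, get_image, job gives the robot as it stands.
- The arm moves only by the shell command python3 -m crank 'ROWS' [FORCE]. ROWS is JSON, a list that holds one entry, the list of rows, each a list of 5 numbers: the shift along the tool's x, y, z in mm, then the turn about the tool's z in rad, then the closure, from -1 (fully open) to 1 (shut), so that 0 is half open. A call has 1 to 10 rows; each row shifts and turns the commanded pose from where the row before left it, along the tool's axes as they then stand; what a row does not reach is not made up. A row lasts 1/12 s, in which the tool goes at most 41.7 mm and 7.16 degrees, less where a joint would pass 70% of its speed; a pose out of reach is approached as far as the arm can. A call with a gripper value outside its range is refused whole. The fingers move at their own pace and stop on an object; FORCE is the grip in N (left out, the last holds). Time passes only in rows, so rows that do not move let the fingers close. It gives the time, the measured TCP pose, the force, the opening and the grip force at its end, in the units of the state.
- ctrl.get_state(): the state, without advancing time (a new reading comes with each control period).
- get_image(name): name is "scene" or "top"; returns a dict with "pixels" (480x640x3 uint8, red, green, blue), "fx", "fy", "cx", "cy" (pixels), "T" (4x4, takes a point from camera to world coordinates). Camera axes: x right, y down, z forward; pixel columns grow to the right and rows downward; lengths in m; the calibration is good to about 2 mm. A picture is of the moment at which its call begins. There is no depth.
- job.close_job(): hands the job in; it is judged then, once.
The state is a dict: "time": time; "joint_positions": joint angles; "qd": joint speeds; "joint_torque": joint torques, N m; "position": TCP position; "tool_rot": TCP orientation; "ft_force": force on the tool from outside, world axes, zero at the start; "torque": the same for the moment, N m; "grip_width": opening from 0.0 (shut) to 1.0 (fully open); "grip_force": force on a finger pad.
Only numpy, scipy, OpenCV 4.12 (cv2) and the standard library are available. Lean on these libraries where they do the work, as an engineer would, in place of code of your own. Each camera call takes 0.05 s, during which the arm holds its last target. There are 200 camera calls.

## Working session

There is one attempt and no reset: what is moved stays moved. The work goes in short steps, Python scripts to look and compute and a shell command to move; the robot and the scene stay as the last step left them, time stands still between calls to the robot, and variables do not carry over. Pictures are saved under pics/ and viewed, at most 13 in all, crops included, and the job is handed in when it is done.

```bash
mkdir -p pics
python3 - <<'E'
from bench import ctrl,get_image
import cv2,numpy as np
for n in("scene","top"):
    im=get_image(n);cv2.imwrite(f"pics/{n}0.png",im["pixels"][:,:,::-1]);print(n,im["fx"],im["fy"],im["cx"],im["cy"],np.round(im["T"],4).tolist())
s=ctrl.get_state();print(s)
E
```

```text
scene 503.92854709402343 503.92854709402343 316.78027714283127 242.84369395707648 [[0.8774, -0.3574, 0.3199, 0.1774], [-0.4793, -0.6794, 0.5555, -0.6183], [0.0188, -0.6408, -0.7675, 0.9635], [0.0, 0.0, 0.0, 1.0]]
top 448.14469540163657 448.14469540163657 314.814550262117 231.22957900256728 [[-0.0985, -0.9718, 0.2144, 0.3662], [-0.9951, 0.0971, -0.0168, 0.0295], [-0.0045, -0.215, -0.9766, 0.9328], [0.0, 0.0, 0.0, 1.0]]
{'time': 0.1, 'joint_positions': array([-1.11491984,  0.32176962, -0.07008153,  1.45156212,  0.02258543,
        1.37079574, -0.05691274]), 'qd': array([-9.01724121e-04, -1.85965244e-03, -4.14166262e-04, -1.55568404e-03,
       -1.95805662e-04,  1.31308729e-03,  5.21904191e-05]), 'joint_torque': array([-3.22266960e-04, -4.92571521e+01, -4.05949373e-01, -3.13399422e+01,
       -6.43239054e-02,  3.94800352e-02,  8.90838737e-05]), 'position': array([0.2777322 , 0.58712447, 0.22155281]), 'tool_rot': array([-6.88230219e-01, -3.06496709e+00,  2.70371869e-03]), 'ft_force': array([0.05010524, 0.02271595, 0.04271416]), 'torque': array([-0.04161979,  0.04082039,  0.00855843]), 'grip_force': 0.0, 'grip_width': 1.0026322780964196}
```

View pics/top0.png

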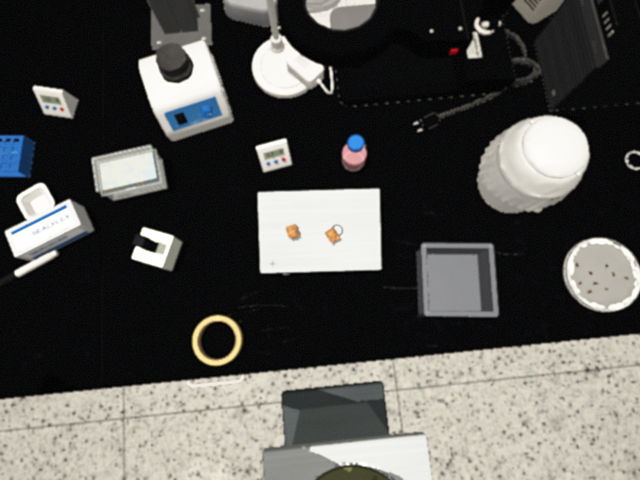

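View pics/scene0.png

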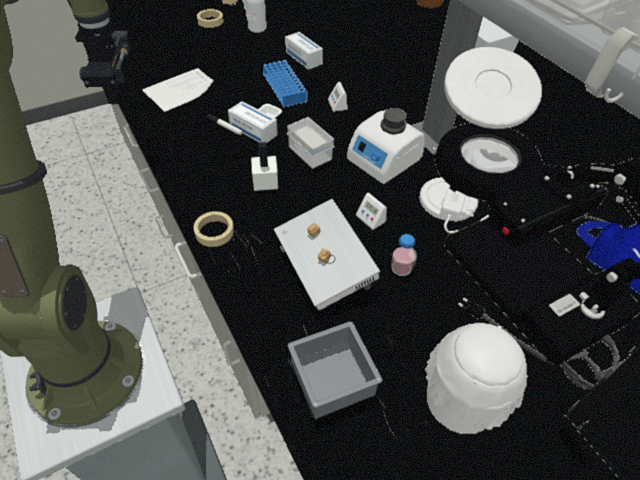

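The top view shows the plate at (257–382, 190–272), corks at (293,232) and (333,235), the ring at (337,230), the stand at (157,250) and the tub at (458,280). The scene view agrees. I'll zoom in next.

Run:
```python
import cv2,numpy as np
t=cv2.imread("pics/top0.png");s=cv2.imread("pics/scene0.png")
def c(im,x,y,w,h,k): return cv2.resize(im[y:y+h,x:x+w],None,fx=k,fy=k,interpolation=cv2.INTER_CUBIC)
# each tile 400x300
a=c(t,250,180,140,105,400/140);b=c(s,265,190,120,120,2.5)
b=cv2.copyMakeBorder(b,0,0,0,100,cv2.BORDER_CONSTANT)
d=c(t,120,215,80,60,5);e=c(s,235,135,60,60,5);e=cv2.copyMakeBorder(e,0,0,0,100,cv2.BORDER_CONSTANT)
cv2.imwrite("pics/m1.png",np.vstack([np.hstack([a,b]),np.hstack([d,e])]))
```

```text
(no output)
```

View pics/m1.png

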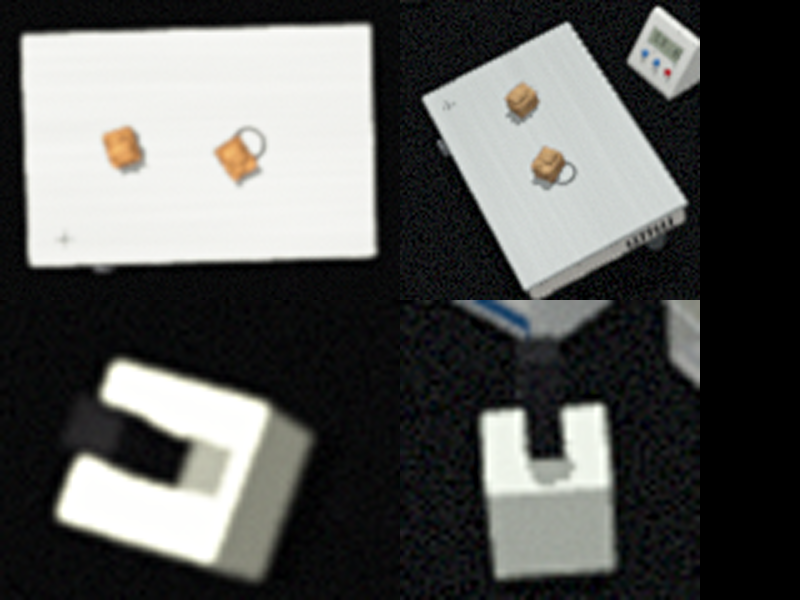

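```bash
cat > h.py <<'E'
import cv2,numpy as np,json
from scipy.optimize import least_squares,minimize
from scipy.spatial.transform import Rotation as R
K={}
def view(im): return (np.array([[im["fx"],0,im["cx"]],[0,im["fy"],im["cy"]],[0,0,1]]),np.array(im["T"]))
def proj(v,P):
    k,T=v; p=(np.atleast_2d(P)-T[:3,3])@T[:3,:3]@k.T; return p[:,:2]/p[:,2:]
def ray(v,uv,p0,n):  # pixel -> plane
    k,T=v; d=T[:3,:3]@np.linalg.solve(k,[uv[0],uv[1],1.]); o=T[:3,3]
    return o+d*((p0-o)@n)/(d@n)
def plateR(yaw): return R.from_euler("z",yaw)*R.from_euler("y",-np.radians(15))
def go(target,yaw_close=None):
    """print tool-frame shift (mm) and turn (rad) to world target; yaw_close = wanted angle of the closing line, world"""
    from bench import ctrl
    s=ctrl.get_state(); M=R.from_rotvec(s["tool_rot"]).as_matrix()
    y=np.arctan2(M[1,1],M[0,1]); sh=1000*M.T@(np.array(target)-s["position"])
    turn=0
    if yaw_close is not None: turn=-((yaw_close-y+np.pi/2)%np.pi-np.pi/2)  # tool z is down
    print("pos",s["position"].round(4),"closeyaw",round(np.degrees(y),1),"shift",sh.round(1),"turn",round(turn,3),"q7",round(s["joint_positions"][6],2),"t",s["time"])
E
python3 - <<'E'
from h import *
from bench import get_image
V={n:view(get_image(n)) for n in("top","scene")}
up=lambda L,ox,oy,tx,ty,k:[((x-tx)/k+ox,(y-ty)/k+oy) for x,y in L]
Lc=np.array([[.08,.12,0],[.08,-.12,0],[-.08,-.12,0],[-.08,.12,0]])
pt=up([(21,35),(372,24),(377,257),(30,266)],250,180,0,0,400/140)
ps=up([(570,23),(686,207),(527,293),(422,97)],265,190,400,0,2.5)
def fit(obs,f,x0):
    r=least_squares(lambda p:np.concatenate([(proj(V[n],f(p))-o).ravel() for n,o in obs]),x0,loss="soft_l1");print(r.x.round(4),"rms px",np.sqrt((r.fun**2).mean()).round(2));return r.x
pl=fit([("top",pt),("scene",ps)],lambda p:np.array([p[0],p[1],.068])+plateR(p[2]).apply(Lc),[.6,0,0])
c=np.array([pl[0],pl[1],.068]);Rp=plateR(pl[2]);n=Rp.apply([0,0,1])
sq=lambda a,z:(lambda p:np.array([p[0],p[1],z])+R.from_euler("z",p[2]).apply(a/2*np.array([[1,1,0],[1,-1,0],[-1,-1,0],[-1,1,0]])))
# stand, top only then both
st=up([(118,358),(270,402),(213,564),(57,520)],120,215,0,300,5)
ss=up([(480,412),(605,405),(613,490),(492,495)],235,135,400,300,5)
fit([("top",st)],sq(.064,.06),[.5,.4,0])
for k in range(4):
    fit([("top",st),("scene",np.roll(ss,k,axis=0))],sq(.064,.06),[.5,.4,0])
fit([("top",[(417,243),(495,242),(499,318),(418,318)])],sq(.141,.07),[.5,-.3,0])
a=ray(V["top"],up([(250,143)],250,180,0,0,400/140)[0],c,n);b=ray(V["scene"],up([(566,173)],265,190,400,0,2.5)[0],c,n)
print("ring",a,b,Rp.inv().apply([a-c,b-c]))
M={}
for nm in V:
    im=get_image(nm)["pixels"].astype(int);m=(im[:,:,0]-im[:,:,2]>50)
    M[nm]=m
box=np.array([[x,y,z] for x in(-.013,.013) for y in(-.011,.011) for z in(0,.021)])
def cork(p0):
    def cost(p):
        P=c+Rp.apply(np.array([p[0],p[1],0])+R.from_euler("z",p[2]).apply(box));C=0
        for nm in V:
            h=cv2.convexHull(proj(V[nm],P).astype(np.float32))[:,0]
            o=np.floor(h.min(0)).astype(int)-10;S=8
            g=np.zeros((48*S,48*S),np.uint8);cv2.fillPoly(g,[np.round((h-o+.5)*S).astype(np.int32)],255)
            g=cv2.resize(g,(48,48),interpolation=cv2.INTER_AREA)/255.
            m=M[nm][o[1]:o[1]+48,o[0]:o[0]+48].copy()
            cc=h.mean(0)-o;yy,xx=np.mgrid[:48,:48];m&=np.hypot(xx-cc[0],yy-cc[1])<16
            C+=np.abs(g-m).sum()
        return C
    best=min((minimize(cost,[p0[0],p0[1],y],method="Nelder-Mead",options=dict(initial_simplex=np.array([[p0[0],p0[1],y]]*4)+np.vstack([np.zeros(3),np.diag([.006,.006,.3])]))) for y in np.arange(0,3.1,.5)),key=lambda r:r.fun)
    w=c+Rp.apply([best.x[0],best.x[1],0]);ax=Rp.apply(R.from_euler("z",best.x[2]).apply(np.eye(3)[:2]))
    print("cork",best.x.round(4),best.fun,"world",w.round(4),"x,y axis deg",np.degrees(np.arctan2(ax[:,1],ax[:,0])),"tilt",ax[:,2])
for uv in [up([(239,157)],250,180,0,0,400/140)[0],up([(122,147)],250,180,0,0,400/140)[0]]:
    w=ray(V["top"],uv,c+.012*n,n);cork(Rp.inv().apply(w-c)[:2])
E
```

```text
[ 0.5556  0.0041 -0.0726] rms px 0.56
[ 0.5577  0.3369 -0.376 ] rms px 0.7
[ 0.558   0.3371 -0.3652] rms px 10.4
[ 0.5577  0.337  -0.3718] rms px 14.72
[ 0.5582  0.3372 -0.4443] rms px 10.05
[ 0.5588  0.3372 -0.375 ] rms px 0.75
[ 0.4332 -0.2485 -0.102 ] rms px 2.42
ring [ 0.55395588 -0.03023296  0.06822938] [ 0.55649259 -0.02823876  0.06886852] [[ 8.86271546e-04 -3.43838648e-02 -1.57884485e-16]
 [ 3.35571268e-03 -3.22108330e-02 -5.25035734e-17]]
cork [-0.008  -0.023   0.6091] 92.16078431372549 world [ 0.5462 -0.0183  0.0659] x,y axis deg [ 31.67353707 119.80970471] tilt [ 0.21227662 -0.14807408]
cork [2.0000e-03 5.4900e-02 3.2876e+00] 88.77254901960784 world [0.5615 0.0588 0.0685] x,y axis deg [-175.50371041  -86.07574985] tilt [-0.25606407  0.03766283]
```

```bash
python3 -c "
from h import *
go([.544,-.018,.18],np.radians(119.8))"
```

```text
pos [0.2779 0.5874 0.2222] closeyaw 64.7 shift [-499.4 -433.5   42.5] turn -0.962 q7 -0.06 t 0.3
```

```bash
python3 -m crank '[[[-25,-21.7,2,0,0],[-25,-21.7,2,0,0],[-25,-21.7,2,0,0],[-25,-21.7,2,0,0],[-25,-21.7,2,0,0],[-25,-21.7,2,0,0],[-25,-21.7,2,0,0],[-25,-21.7,2,0,0],[-25,-21.7,2,0,0],[-25,-21.7,2,0,0]]]' 20; python3 -m crank '[[[-25,-21.7,2,0,0],[-25,-21.7,2,0,0],[-25,-21.7,2,0,0],[-25,-21.7,2,0,0],[-25,-21.7,2,0,0],[-25,-21.7,2,0,0],[-25,-21.7,2,0,0],[-25,-21.7,2,0,0],[-25,-21.7,2,0,0],[-25,-21.7,2,0,0]]]'; python3 -m crank '[[[0,0,0,-0.12,0],[0,0,0,-0.12,0],[0,0,0,-0.12,0],[0,0,0,-0.12,0],[0,0,0,-0.12,0],[0,0,0,-0.12,0],[0,0,0,-0.12,0],[0,0,0,-0.12,0],[0,0,0,0,0]]]'; python3 -c "
from h import *
go([.544,-.018,.074],np.radians(119.8))"
```

```text
time: 1.13
position: [0.4116, 0.283, 0.2027]
tool_rot: [0.688, 3.065, 0.001]
ft_force: [2.1, 0.6, 0.3]
grip_width: 0.505
grip_force: 0.0
time: 1.97
position: [0.5448, -0.02, 0.1827]
tool_rot: [0.688, 3.065, 0.001]
ft_force: [0.8, 0.4, 0.6]
grip_width: 0.497
grip_force: 0.0
time: 2.72
position: [0.5444, -0.0185, 0.1826]
tool_rot: [-0.809, 3.035, 0.0]
ft_force: [-0.6, 0.3, 0.3]
grip_width: 0.502
grip_force: 0.0
pos [ 0.5444 -0.0185  0.1826] closeyaw 119.9 shift [1.000e-01 6.000e-01 1.086e+02] turn 0.001 q7 2.12 t 2.7167
```

```bash
python3 -m crank '[[[0,0,30,0,0],[0,0,30,0,0],[0,0,25,0,0],[0,0,12,0,0],[0,0,6,0,0],[0,0,5,0,0],[0,0,0,0,0],[0,0,0,0,0]]]' 20; python3 -m crank '[[[0,0,0,0,0.5],[0,0,0,0,0.7],[0,0,0,0,0.9],[0,0,0,0,1],[0,0,0,0,1],[0,0,0,0,1]]]' 15; python3 -m crank '[[[0,0,-10,0,1],[0,0,-25,0,1],[0,0,-30,0,1],[0,0,-30,0,1],[0,0,-15,0,1],[0,0,0,0,1]]]'; python3 -c "
from h import *
go([.445,-.225,.15])"
```

```text
time: 3.38
position: [0.5454, -0.0185, 0.0757]
tool_rot: [-0.804, 3.035, -0.0]
ft_force: [0.6, -0.5, 0.3]
grip_width: 0.501
grip_force: 0.0
time: 3.88
position: [0.5446, -0.0184, 0.0751]
tool_rot: [-0.805, 3.036, 0.0]
ft_force: [-0.1, -0.2, 3.7]
grip_width: 0.258
grip_force: 14.8
time: 4.38
position: [0.5471, -0.0188, 0.1895]
tool_rot: [-0.802, 3.029, -0.002]
ft_force: [-0.4, 0.7, 0.5]
grip_width: 0.258
grip_force: 14.6
pos [ 0.5471 -0.0188  0.1895] closeyaw 119.7 shift [ 191.  -128.5   38.5] turn 0 q7 2.12 t 4.3833
```

```bash
python3 -m crank '[[[32,-21.4,0,0,1],[32,-21.4,0,0,1],[32,-21.4,6,0,1],[32,-21.4,12,0,1],[32,-21.4,15,0,1],[31,-21.4,5,0,1],[0,0,30,0,1],[0,0,30,0,1],[0,0,30,0,1],[0,0,0,0,1]]]'; python3 -m crank '[[[0,0,0,0,0.3],[0,0,0,0,0.1],[0,0,0,0,0],[0,0,0,0,0],[0,0,-35,0,0],[0,0,-35,0,0],[0,0,-35,0,0],[0,0,-20,0,0],[0,0,0,0,0]]]'
python3 - <<'E'
from h import *
go([.559,.0588,.19],np.radians(93.9))
from bench import get_image
im={n:get_image(n)["pixels"][:,:,::-1] for n in("top","scene")}
c=lambda im,x,y:cv2.resize(im[y:y+150,x:x+200],(400,300),interpolation=cv2.INTER_CUBIC)
d=np.vstack([np.hstack([c(im["top"],240,170),c(im["top"],380,190)]),np.hstack([c(im["scene"],230,190),c(im["scene"],250,290)])])
cv2.imwrite("pics/m2.png",d)
E
```

```text
time: 5.22
position: [0.437, -0.2229, 0.0511]
tool_rot: [0.801, -3.028, -0.009]
ft_force: [-1.4, 0.7, -1.2]
grip_width: 0.263
grip_force: 14.6
time: 5.97
position: [0.4456, -0.2262, 0.188]
tool_rot: [-0.802, 3.027, -0.008]
ft_force: [0.6, -0.1, 0.5]
grip_width: 0.496
grip_force: 0.0
pos [ 0.4456 -0.2262  0.188 ] closeyaw 119.7 shift [-239.7  191.3   -1.3] turn 0.45 q7 2.51 t 5.9667
```

View pics/m2.png

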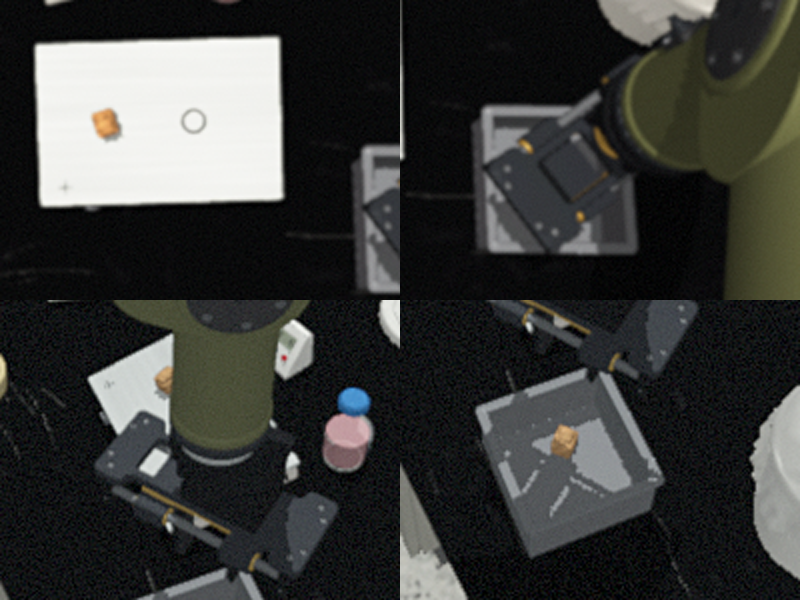

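Cork 1 lies in the tub (lower right tile, about (565,440)). The ring is fully visible at top-image pixel (336.7,230.5). Next is cork 2.

```bash
python3 -m crank '[[[-26.6,21.3,0,0,0],[-26.6,21.3,0,0,0],[-26.6,21.3,0,0,0],[-26.6,21.3,0,0,0],[-26.6,21.3,0,0,0],[-26.6,21.3,0,0,0],[-26.6,21.3,0,0,0],[-26.6,21.3,0,0,0],[-26.6,21.3,0,0,0],[0,0,0,0,0]]]'; python3 -m crank '[[[0,0,0,0.11,0],[0,0,0,0.11,0],[0,0,0,0.11,0],[0,0,0,0.12,0],[0,0,0,0,0]]]'; python3 -c "
from h import *
go([.5585,.0588,.0765],np.radians(93.9))"
```

```text
time: 6.9
position: [0.5554, 0.0694, 0.1796]
tool_rot: [0.82, -3.032, -0.006]
ft_force: [-0.9, 0.8, -0.6]
grip_width: 0.496
grip_force: 0.0
time: 7.32
position: [0.5541, 0.0602, 0.1802]
tool_rot: [0.102, -3.138, 0.001]
ft_force: [-0.4, -0.5, 0.7]
grip_width: 0.498
grip_force: 0.0
pos [0.5541 0.0602 0.1802] closeyaw 93.7 shift [ -4.5  -1.6 103.6] turn -0.003 q7 1.53 t 7.3167
```

```bash
python3 -m crank '[[[-4.5,-1.6,30,0,0],[0,0,30,0,0],[0,0,24,0,0],[0,0,10,0,0],[0,0,5,0,0],[0,0,5,0,0],[0,0,0,0,0],[0,0,0,0,0]]]' 20; python3 -m crank '[[[0,0,0,0,0.5],[0,0,0,0,0.7],[0,0,0,0,0.9],[0,0,0,0,1],[0,0,0,0,1],[0,0,0,0,1]]]' 15; python3 -m crank '[[[0,0,-10,0,1],[0,0,-25,0,1],[0,0,-30,0,1],[0,0,-30,0,1],[0,0,-15,0,1],[0,0,0,0,1]]]'; python3 -c "
from h import *
go([.425,-.26,.16])"
```

```text
time: 7.98
position: [0.5606, 0.0593, 0.0787]
tool_rot: [-0.108, 3.138, 0.001]
ft_force: [0.5, 0.3, 0.8]
grip_width: 0.5
grip_force: 0.0
time: 8.48
position: [0.5599, 0.0593, 0.0781]
tool_rot: [-0.107, 3.139, 0.0]
ft_force: [-0.8, -0.1, 3.6]
grip_width: 0.259
grip_force: 14.7
time: 8.98
position: [0.5623, 0.0593, 0.1926]
tool_rot: [-0.107, 3.132, 0.003]
ft_force: [0.2, 0.4, 0.9]
grip_width: 0.255
grip_force: 14.7
pos [0.5623 0.0593 0.1926] closeyaw 93.9 shift [ 159.  -309.3   30.9] turn 0 q7 1.54 t 8.9833
```

```bash
python3 -m crank '[[[15.9,-31,0,0,1],[15.9,-31,0,0,1],[15.9,-31,0,0,1],[15.9,-31,0,0,1],[15.9,-31,0,0,1],[15.9,-31,0,0,1],[15.9,-31,5,0,1],[15.9,-31,5,0,1],[15.9,-31,10,0,1],[15.9,-31,10,0,1]]]'; python3 -m crank '[[[0,0,30,0,1],[0,0,30,0,1],[0,0,35,0,1],[0,0,5,0,1],[0,0,0,0,1],[0,0,0,0,0.3],[0,0,0,0,0.1],[0,0,0,0,0],[0,0,0,0,0]]]';python3 -m crank '[[[0,0,-35,0,0],[0,0,-40,0,0],[0,0,-40,0,0],[0,0,-20,0,0],[0,0,0,0,0]]]';  python3 - <<'E'
from h import *
go([.558,.337,.2])
from bench import get_image
im=get_image("scene")["pixels"][:,:,::-1]
cv2.imwrite("pics/m3.png",cv2.resize(im[290:440,250:450],(600,450)))
E
```

```text
time: 9.82
position: [0.421, -0.2622, 0.1569]
tool_rot: [-0.107, 3.139, 0.001]
ft_force: [0.2, -1.1, 0.0]
grip_width: 0.259
grip_force: 14.7
time: 10.57
position: [0.4234, -0.2613, 0.0591]
tool_rot: [-0.108, 3.137, -0.001]
ft_force: [0.6, 1.7, 0.5]
grip_width: 0.455
grip_force: 0.0
time: 10.98
position: [0.4254, -0.2627, 0.1988]
tool_rot: [-0.107, 3.129, -0.005]
ft_force: [0.8, -1.1, -0.6]
grip_width: 0.498
grip_force: 0.0
pos [ 0.4254 -0.2627  0.1988] closeyaw 93.9 shift [-173.1  589.3   -1.3] turn 0 q7 2.14 t 10.9833
```

View pics/m3.png

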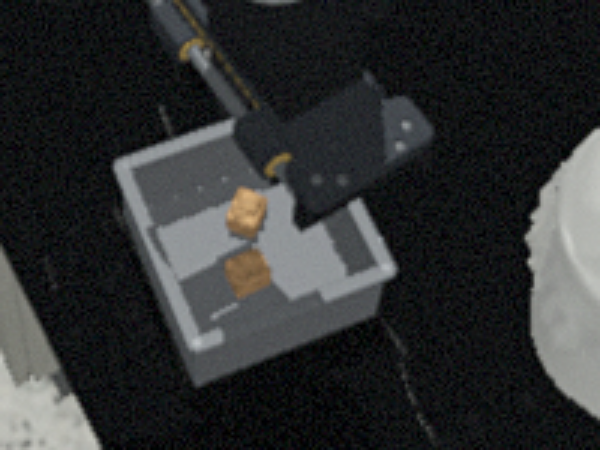

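Both corks lie in the tub: crop (246,212) and (248,272). I'll check the yaw of the probe grip with an enhanced crop.

Run:
```python
from h import *
t=cv2.imread("pics/top0.png");s=cv2.imread("pics/scene0.png")
f=lambda a:cv2.resize(np.clip(a.astype(float)*3,0,255).astype(np.uint8),(400,400),interpolation=cv2.INTER_CUBIC)
cv2.imwrite("pics/m4.png",np.hstack([f(t[225:265,120:160]),f(s[135:175,245:285])]))
```

```text
(no output)
```

View pics/m4.png

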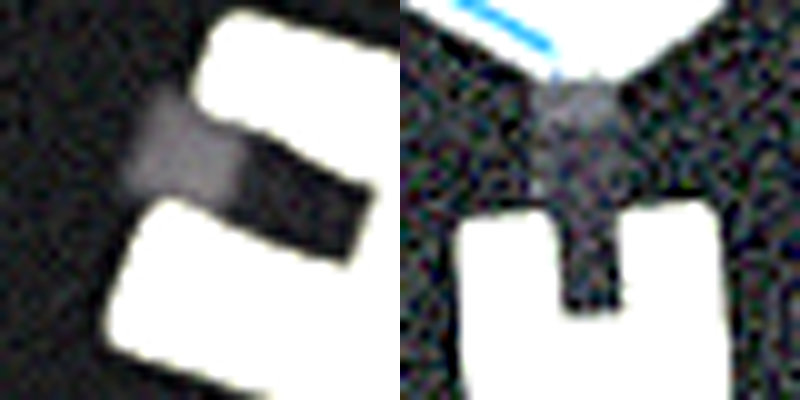

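The grip is parallel to the stand: its underside edge in the left tile runs (372,187)–(347,262). The centre of its top is at (188,150) in the left tile and (575,100) in the right one.

```bash
python3 -m crank '[[[-10.8,36.8,0,0,-1],[-10.8,36.8,0,0,-1],[-10.8,36.8,0,0,-1],[-10.8,36.8,0,0,-1],[-10.8,36.8,0,0,-1],[-10.8,36.8,0,0,-1],[-10.8,36.8,0,0,-1],[-10.8,36.8,0,0,-1],[-10.8,36.8,0,0,-1],[-10.8,36.8,0,0,-1]]]'; python3 -m crank '[[[-10.8,36.8,0,0,-1],[-10.8,36.8,0,0,-1],[-10.8,36.8,0,0,-1],[-10.8,36.8,0,0,-1],[-10.8,36.8,0,0,-1],[-10.8,36.8,0,0,-1],[0,0,0,0,-1]]]'; python3 -m crank '[[[0,0,0,0.11,-1],[0,0,0,0.11,-1],[0,0,0,0.11,-1],[0,0,0,0.11,-1],[0,0,0,0,-1],[0,0,0,0,-1]]]'
python3 - <<'E'
from h import *
from bench import get_image
for n,uv in(("top",(138.8,240)),("scene",(262.5,145))): print(ray(view(get_image(n)),uv,np.array([0,0,.13]),np.array([0,0,1.])))
go([.558,.337,.073],np.radians(68.5))
E
```

```text
time: 11.87
position: [0.5041, 0.1153, 0.1914]
tool_rot: [0.107, -3.138, 0.0]
ft_force: [1.2, -0.1, 0.1]
grip_width: 0.987
grip_force: 0.0
time: 12.45
position: [0.5516, 0.3479, 0.1895]
tool_rot: [0.123, -3.136, -0.006]
ft_force: [-1.5, 1.2, -0.3]
grip_width: 1.0
grip_force: 0.0
time: 12.95
position: [0.5539, 0.3378, 0.1915]
tool_rot: [-0.576, -3.087, 0.002]
ft_force: [0.1, 0.3, 0.6]
grip_width: 1.001
grip_force: 0.0
[0.55814943 0.33773515 0.13      ]
[0.55833607 0.33661125 0.13      ]
pos [0.5541 0.338  0.1919] closeyaw 68.8 shift [ -4.1   0.6 118.9] turn 0.006 q7 0.67 t 13.05
```

```bash
python3 -m crank '[[[-4,0.5,30,0,-1],[0,0,30,0,-1],[0,0,30,0,-1],[0,0,20,0,-1],[0,0,8,0,-1],[0,0,0,0,-1],[0,0,0,0,-1]]]'; python3 -m crank '[[[0,0,0,0,-0.4],[0,0,0,0,0],[0,0,0,0,0.3],[0,0,0,0,0.5],[0,0,0,0,0.7],[0,0,0,0,0.9],[0,0,0,0,1],[0,0,0,0,1],[0,0,0,0,1]]]' 10; python3 -m crank '[[[0,0,-10,0,1],[0,0,-15,0,1],[0,0,-10,0,1],[0,0,0,0,1],[0,0,0,0,1]]]'
```

```text
time: 13.63
position: [0.5588, 0.3374, 0.0752]
tool_rot: [0.58, 3.087, 0.001]
ft_force: [0.2, -0.0, 1.0]
grip_width: 0.999
grip_force: 0.0
time: 14.38
position: [0.5583, 0.3372, 0.0745]
tool_rot: [-0.581, -3.087, 0.0]
ft_force: [0.4, 0.3, 0.3]
grip_width: 0.402
grip_force: 0.0
time: 14.8
position: [0.5588, 0.3375, 0.1106]
tool_rot: [0.58, 3.086, 0.002]
ft_force: [0.3, 0.3, -1.9]
grip_width: 0.255
grip_force: 10.0
```

Run:
```python
from h import *
from bench import get_image
s=get_image("scene")["pixels"][:,:,::-1]
V=view(get_image("scene"));print(proj(V,[[.5588,.3375,.1106],[.558,.337,.06],[.558,.337,.085]]))
cv2.imwrite("pics/m5.png",cv2.resize(s[110:200,215:315],None,fx=6,fy=6,interpolation=cv2.INTER_CUBIC))
```

```text
[[262.99671971 150.65654258]
 [263.9976145  165.65472843]
 [263.41297965 158.45339432]]
```

View pics/m5.png

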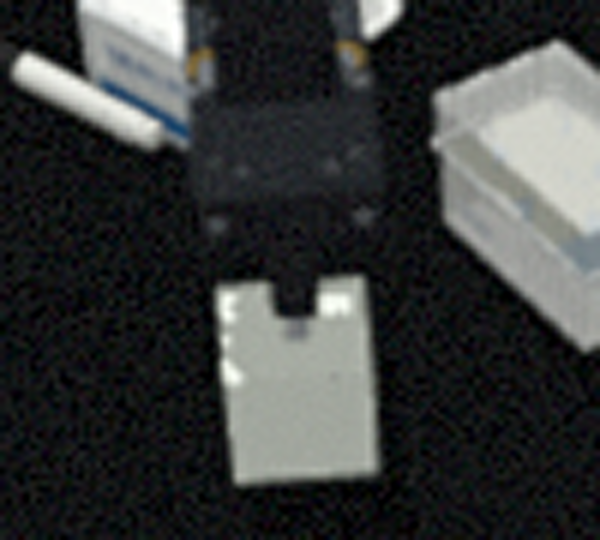

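The probe came up only about 13 mm because the fingers were still closing during the lift. I'll set it down and grasp it lower.

```bash
python3 -m crank '[[[0,0,8,0,1],[0,0,4,0,1],[0,0,0,0,0.3],[0,0,0,0,0.1],[0,0,0,0,0],[0,0,12,0,0],[0,0,12,0,0],[0,0,0,0,0],[0,0,0,0,0]]]'; python3 -m crank '[[[0,0,0,0,0.5],[0,0,0,0,0.6],[0,0,0,0,0.8],[0,0,0,0,1],[0,0,0,0,1],[0,0,0,0,1],[0,0,0,0,1]]]' 10; python3 -m crank '[[[0,0,-10,0,1],[0,0,-15,0,1],[0,0,-9,0,1],[0,0,0,0,1],[0,0,0,0,1]]]'
```

```text
time: 15.65
position: [0.5573, 0.3365, 0.0718]
tool_rot: [-0.58, -3.085, 0.004]
ft_force: [0.1, -0.1, 0.2]
grip_width: 0.494
grip_force: 0.0
time: 16.23
position: [0.5587, 0.3377, 0.074]
tool_rot: [0.58, 3.087, 0.001]
ft_force: [1.5, 1.3, 0.9]
grip_width: 0.256
grip_force: 10.0
time: 16.65
position: [0.5585, 0.3369, 0.1082]
tool_rot: [0.581, 3.087, 0.0]
ft_force: [-0.2, -0.3, -0.1]
grip_width: 0.251
grip_force: 10.0
```

```bash
python3 -m crank '[[[3,0,0,0,1],[3,0,0,0,1],[3,0,0,0,1],[3,0,0,0,1],[3,0,0,0,1],[3,0,0,0,1],[3,0,0,0,1],[0,0,0,0,1],[0,0,0,0,1]]]';  python3 -m crank '[[[0,0,-15,0,1],[0,0,-30,0,1],[0,0,-30,0,1],[0,0,-30,0,1],[0,0,-20,0,1],[0,0,0,0,1],[0,0,0,0,1]]]' 30
python3 - <<'E'
from h import *
from bench import get_image
for n in("top","scene"):
    im=get_image(n);V=view(im);s=im["pixels"][:,:,::-1]
    from bench import ctrl
    u,v=proj(V,[ctrl.get_state()["position"]])[0].astype(int);print(n,u,v,ctrl.get_state()["position"])
    c=s[max(v-35,0):max(v-35,0)+70,max(u-35,0):max(u-35,0)+70].astype(float)*2
    K[n]=cv2.resize(np.clip(c,0,255).astype(np.uint8),(400,400),interpolation=cv2.INTER_CUBIC);print(max(u-35,0),max(v-35,0))
cv2.imwrite("pics/m6.png",np.hstack([K["top"],K["scene"]]))
E
```

```text
time: 17.4
position: [0.5379, 0.3454, 0.1074]
tool_rot: [-0.579, -3.087, -0.0]
ft_force: [1.8, -0.3, -2.2]
grip_width: 0.253
grip_force: 10.0
time: 17.98
position: [0.5385, 0.3449, 0.2334]
tool_rot: [-0.581, -3.087, -0.001]
ft_force: [0.4, -0.3, -1.9]
grip_width: 0.252
grip_force: 30.0
top 110 240 [0.53779413 0.34451686 0.23166652]
75 205
scene 250 112 [0.53750826 0.34429705 0.23070136]
215 77
```

View pics/m6.png

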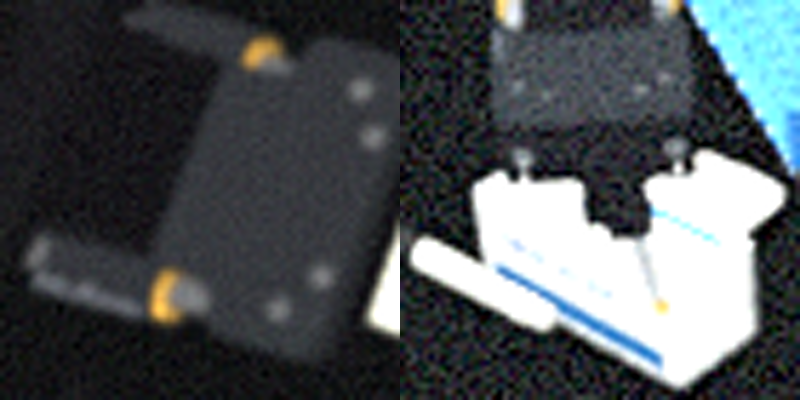

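The probe is tilted, with its brass foot end at (661,306) in the right tile, which is scene pixel (260.7,130.6). Next I'll compute the tilt and refine the ring.

```bash
cat >> h.py <<'E'
PL=np.array([.5556,.0041,.068]);PR=plateR(-.0726)
def tilt(v,uv,L=.078):
    from bench import ctrl
    s=ctrl.get_state();M=R.from_rotvec(s["tool_rot"]).as_matrix();G=s["position"]-.019*M[:,2]
    f=lambda p:G+M@[-L*np.sin(p[0])+p[1],0,L*np.cos(p[0])]
    r=least_squares(lambda p:proj(v,f(p))[0]-uv,[.2,0]);a=least_squares(lambda p:proj(v,f([p[0],0]))[0]-uv,[.2])
    print("tilt deg, x offset mm",np.degrees(r.x[0]),r.x[1]*1e3,"without offset",np.degrees(a.x),"rms",a.fun);return f(r.x),f([a.x[0],0])
E
python3 - <<'E'
from h import *
from bench import get_image
V={}
for n in("top","scene"):
    im=get_image(n);V[n]=view(im)
    g=cv2.cvtColor(im["pixels"],cv2.COLOR_RGB2GRAY).astype(float)
    u,v=proj(V[n],PL+PR.apply([0,-.033,0]))[0].round().astype(int)
    w=g[v-12:v+13,u-12:u+13];d=np.clip(np.median(w)-12-w,0,None)
    yy,xx=np.mgrid[v-12:v+13,u-12:u+13];p=np.array([(xx*d).sum(),(yy*d).sum()])/d.sum()
    q=ray(V[n],p,PL,PR.apply([0,0,1]));print(n,p,d.sum(),(PR.inv().apply(q-PL)*1e3).round(1),q.round(4))
f=tilt(V["scene"],(260.7,130.6));print(f)
E
```

```text
top [336.41339156 230.38355167] 2748.0 [  0.3 -32.2  -0. ] [ 0.5535 -0.028   0.0681]
scene [329.74867257 258.71460177] 2260.0 [  0.7 -29.   -0. ] [ 0.5542 -0.0248  0.0682]
tilt deg, x offset mm 20.185551020157703 6.241263517054468 without offset [15.62009406] rms [0.18126834 0.61472784]
(array([0.55665399, 0.33664117, 0.17605569]), array([0.55695351, 0.33651738, 0.17414485]))
```

```bash
python3 -c "
from h import *
go([.5255,-.025,.20],np.radians(85.84))"
```

```text
pos [0.5376 0.3443 0.2303] closeyaw 68.7 shift [-122.9 -348.3   31.2] turn -0.299 q7 0.63 t 18.1833
```

```bash
python3 -m crank '[[[-8.2,-23.2,0,0,1],[-8.2,-23.2,0,0,1],[-8.2,-23.2,0,0,1],[-8.2,-23.2,0,0,1],[-8.2,-23.2,0,0,1],[-8.2,-23.2,0,0,1],[-8.2,-23.2,0,0,1],[-8.2,-23.2,0,0,1],[-8.2,-23.2,0,0,1],[-8.2,-23.2,0,0,1]]]'; python3 -m crank '[[[-8.2,-23.2,6,0,1],[-8.2,-23.2,6,0,1],[-8.2,-23.2,6,0,1],[-8.2,-23.2,6,0,1],[-8.2,-23.2,6,0,1],[0,0,0,-0.1,1],[0,0,0,-0.1,1],[0,0,0,-0.1,1],[0,0,0,0,1],[0,0,0,0,1]]]'; python3 -c "
from h import *
go([.5255,-.025,.1533],np.radians(85.84))"
```

```text
time: 19.02
position: [0.5298, 0.0976, 0.2312]
tool_rot: [-0.58, -3.085, 0.002]
ft_force: [0.6, 0.2, -1.1]
grip_width: 0.249
grip_force: 30.0
time: 19.85
position: [0.5262, -0.024, 0.2016]
tool_rot: [-0.117, -3.137, 0.0]
ft_force: [1.3, 0.2, -1.1]
grip_width: 0.247
grip_force: 30.0
pos [ 0.5262 -0.024   0.2016] closeyaw 85.7 shift [ 0.6 -1.1 48.3] turn -0.002 q7 1.52 t 19.85
```

```bash
python3 -m crank '[[[0.6,-1,15,0,1],[0,0,15,0,1],[0,0,12,0,1],[0,0,6,0,1],[0,0,0,0,1],[0,0,0,0,1]]]'
python3 - <<'E'
from h import *
from bench import get_image
for n in("top","scene"):
    im=get_image(n);V=view(im);s=im["pixels"][:,:,::-1]
    u,v=proj(V,PL+PR.apply([0,-.032,.03]))[0].astype(int);print(n,u-30,v-30)
    K[n]=cv2.resize(s[v-30:v+30,u-30:u+30],(400,400),interpolation=cv2.INTER_CUBIC)
cv2.imwrite("pics/m7.png",np.hstack([K["top"],K["scene"]]))
E
```

```text
time: 20.35
position: [0.5262, -0.0249, 0.1545]
tool_rot: [-0.114, -3.139, 0.0]
ft_force: [1.0, -0.0, -0.7]
grip_width: 0.255
grip_force: 30.0
top 307 201
scene 297 222
```

View pics/m7.png

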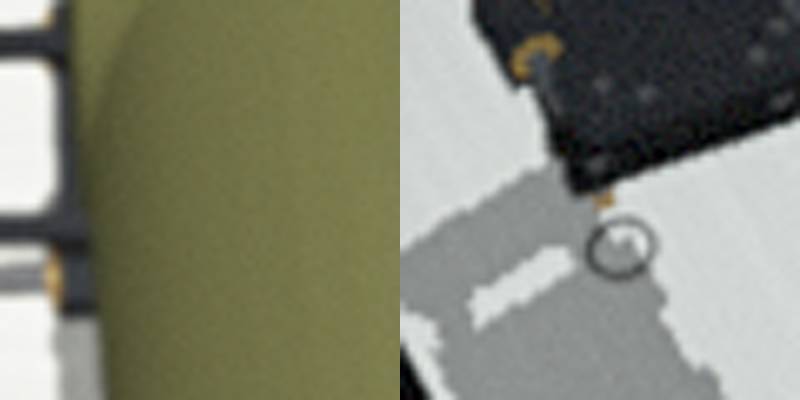

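The scene tile shows the ring centred at (621,247), pixel (330.15,259.05). The foot end shows at about (602,203), pixel (327.3,252.5), above and slightly left of the ring.

Run:
```python
from h import *
from bench import get_image
V=view(get_image("scene"));n=PR.apply([0,0,1])
q=ray(V,(330.15,259.05),PL,n);print("ring(scene)",q,PR.inv().apply(q-PL)*1e3)
fo,f=tilt(V,(327.3,252.5));print(f,PR.inv().apply(f-PL)*1e3,proj(V,[f]))
from bench import ctrl
p=ctrl.get_state()["position"]
for a in(14,15,15.6,17):
    a=np.radians(a);M=R.from_rotvec(ctrl.get_state()["tool_rot"]).as_matrix();g=p+M@[-.078*np.sin(a),0,-.019+.078*np.cos(a)]
    print(np.degrees(a),proj(V,[g]),(PR.inv().apply(g-PL)*1e3).round(1))
```

```text
ring(scene) [ 0.55445725 -0.02616314  0.0682828 ] [ 1.09266297e+00 -3.02663064e+01 -1.10570713e-13]
tilt deg, x offset mm 7.095914045632446 -9.244606364316688 without offset [13.60850028] rms [-0.19218056 -0.37678146]
[ 0.5453135  -0.02627038  0.09863384] [  0.14668952 -31.03652552  31.67517772] [[327.10781944 252.12321854]]
14.0 [[327.32208226 252.01341423]] [  0.7 -31.   31.7]
14.999999999999998 [[327.86787626 251.72900524]] [  2.  -31.   31.7]
15.6 [[328.19427876 251.55566641]] [  2.9 -31.   31.7]
17.0 [[328.95256103 251.14345735]] [  4.8 -31.   31.7]
```

```bash
python3 -m crank '[[[-2,0,7.5,0,1],[-2,0,7.5,0,1],[-1.5,0,5.5,0,1],[-0.8,0,3,0,1],[0,0,0,0,1],[0,0,0,0,1]]]' 40
python3 - <<'E'
from h import *
from bench import get_image
im=get_image("scene");V=view(im);s=im["pixels"][:,:,::-1]
u,v=proj(V,PL+PR.apply([0,-.032,.01]))[0].astype(int);print(u-25,v-25)
cv2.imwrite("pics/m8.png",cv2.resize(s[v-25:v+25,u-25:u+25],(500,500),interpolation=cv2.INTER_CUBIC))
go([0,0,0])
E
```

```text
time: 21.0
position: [0.5324, -0.0255, 0.1307]
tool_rot: [-0.113, -3.139, 0.0]
ft_force: [0.2, 0.7, -0.2]
grip_width: 0.254
grip_force: 40.0
304 232
pos [ 0.5326 -0.0255  0.131 ] closeyaw 85.9 shift [533.1 -12.8 131.1] turn 0 q7 1.56 t 21.05
```

View pics/m8.png

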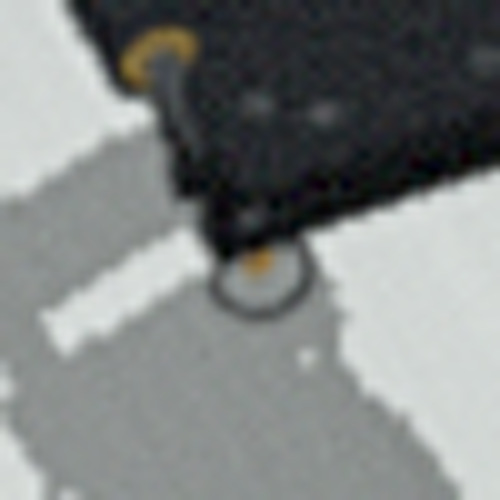

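The foot end is at (259,265), just inside the ring centred at (263,268), with a few mm still to go. I'll correct by about 2 mm in +y and continue down.

```bash
python3 -m crank '[[[-0.5,2,0,0,1],[-0.5,0,2,0,1],[-0.5,0,2,0,1],[0,0,0,0,1],[0,0,0,0,1]]]'; python3 -m crank '[[[-0.5,0,2,0,1],[0,0,0,0,1],[0,0,0,0,1]]]';  python3 -m crank '[[[-0.5,0,2,0,1],[0,0,0,0,1],[0,0,0,0,1]]]'
```

```text
time: 21.47
position: [0.5341, -0.0235, 0.1269]
tool_rot: [-0.113, -3.139, 0.0]
ft_force: [0.2, 0.4, -0.1]
grip_width: 0.247
grip_force: 40.0
time: 21.72
position: [0.5349, -0.0236, 0.1253]
tool_rot: [0.113, 3.139, 0.0]
ft_force: [-0.3, -0.1, 0.6]
grip_width: 0.25
grip_force: 40.0
time: 21.97
position: [0.5354, -0.0236, 0.1232]
tool_rot: [0.113, 3.139, 0.0]
ft_force: [0.2, 0.1, 1.5]
grip_width: 0.249
grip_force: 40.0
```

```bash
python3 -m crank '[[[-0.3,0,1.2,0,1],[-0.3,0,1.2,0,1],[0,0,0,0,1],[0,0,0,0,1],[0,0,0,0,1],[0,0,0,0,1]]]';  python3 - <<'E'
from h import *
from bench import get_image,ctrl
im=get_image("scene");V=view(im);s=im["pixels"][:,:,::-1]
F=[]
for i in range(8): F.append(ctrl.get_state()["ft_force"]);get_image("scene")
print(np.mean(F,0),ctrl.get_state()["position"])
u,v=proj(V,PL+PR.apply([0,-.032,.01]))[0].astype(int);print(u-25,v-25)
cv2.imwrite("pics/m9.png",cv2.resize(s[v-25:v+25,u-25:u+25],(500,500),interpolation=cv2.INTER_CUBIC))
E
```

```text
time: 22.47
position: [0.5359, -0.0236, 0.1208]
tool_rot: [0.113, 3.139, 0.0]
ft_force: [-0.3, 0.2, 3.4]
grip_width: 0.251
grip_force: 40.0
[-0.81468112 -0.00904784  3.38976034] [ 0.53590745 -0.02365153  0.12073124]
304 232
```

View pics/m9.png

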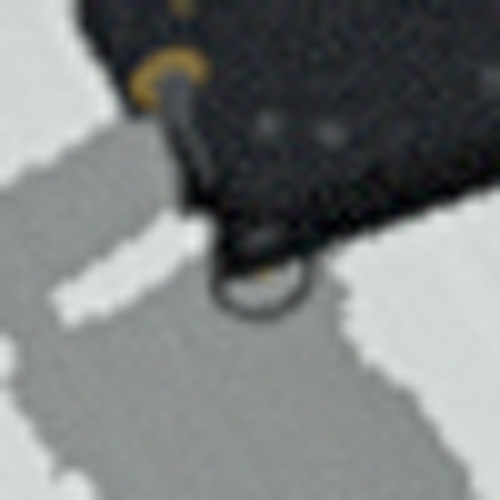

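The foot's front edge shows at (265,276) and the ring centre is at (263,270), so the foot sits about 2 mm too far in +y. I'll lift off, shift back and press again slightly lighter.

```bash
python3 -m crank '[[[0.8,0,-3,0,1],[0.8,0,-3,0,1],[0,-1.8,0,0,1],[0,0,0,0,1],[-0.8,0,3,0,1],[-0.5,0,1.5,0,1],[-0.3,0,1,0,1],[0,0,0,0,1],[0,0,0,0,1],[0,0,0,0,1]]]';  python3 - <<'E'
from h import *
from bench import get_image,ctrl
im=get_image("scene");V=view(im);s=im["pixels"][:,:,::-1]
F=[]
for i in range(8): F.append(ctrl.get_state()["ft_force"]);get_image("scene")
print(np.mean(F,0),ctrl.get_state()["position"],ctrl.get_state()["grip_force"])
u,v=proj(V,PL+PR.apply([0,-.032,.01]))[0].astype(int)
a=cv2.resize(s[v-20:v+20,u-20:u+20],(400,400),interpolation=cv2.INTER_CUBIC)
im=s[290:440,250:450];cv2.imwrite("pics/m10.png",np.hstack([a,cv2.resize(im,(400,400))]))
E
```

```text
time: 23.75
position: [0.5352, -0.0257, 0.1211]
tool_rot: [-0.113, -3.138, 0.0]
ft_force: [-2.7, -1.5, 2.7]
grip_width: 0.254
grip_force: 40.0
[-3.55096506 -0.95171966  2.34458653] [ 0.53559709 -0.02539444  0.12114628] 39.99763509258628
```

View pics/m10.png

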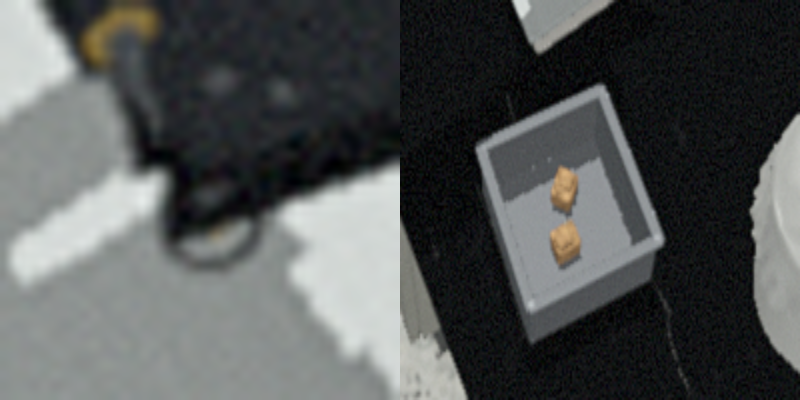

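Both corks lie in the tub, and the foot is now centred in the ring: front edge (220,236), ring centre (214,222). The sideways load of about 3 N is higher than I want, so I'll press once more, slowly.

```bash
python3 -m crank '[[[0.8,0,-3,0,1],[0.8,0,-3,0,1],[0,0,0,0,1],[0,0,0,0,1],[0,0,0,0,1],[0,0,0,0,1],[0,0,0,0,1]]]'; python3 -c "
from h import *
go([.5357,-.0254,.1213])"; python3 -m crank '[[[-0.3,0,1,0,1],[-0.3,0,1,0,1],[-0.2,0,1,0,1],[-0.3,0,1,0,1],[-0.3,0,1,0,1],[-0.2,0,0.8,0,1],[0,0,0,0,1],[0,0,0,0,1],[0,0,0,0,1],[0,0,0,0,1]]]';  python3 - <<'E'
from h import *
from bench import get_image,ctrl
F=[]
for i in range(8): F.append(ctrl.get_state()["ft_force"]);get_image("scene")
print(np.mean(F,0),ctrl.get_state()["position"],ctrl.get_state()["grip_force"],abs(ctrl.get_state()["qd"]).max())
E
```

```text
time: 24.78
position: [0.5341, -0.0252, 0.127]
tool_rot: [0.113, 3.139, 0.0]
ft_force: [-0.8, 0.9, -1.0]
grip_width: 0.249
grip_force: 40.0
pos [ 0.5341 -0.0252  0.127 ] closeyaw 85.9 shift [-1.6 -0.1  5.7] turn 0 q7 1.56 t 24.7833
time: 25.62
position: [0.5357, -0.0254, 0.1215]
tool_rot: [0.113, 3.139, 0.0]
ft_force: [-1.8, 0.7, 2.3]
grip_width: 0.247
grip_force: 40.0
[-1.5952652   0.22095675  2.76165996] [ 0.53568519 -0.02539336  0.12138916] 39.996617515571415 0.0013377566111441776
```

```bash
python3 -c "
from bench import job
print(job.close_job())"
```

```text
the job is handed in; nothing more can be done
None
```

I handed the job in with both corks in the tub. The probe is held about square to the slope, its foot about 1 mm from the ring centre by the camera and pressed with about 3–4 N, so pushed in roughly 3–5 mm. I don't have the judge's verdict: the hand-in returned no result.

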